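# Size a stone blank on the slot gauge

### The job

Size the stone blank that stands on the grey pad: starting at the narrow end of the sprung aluminium slot gauge, set its stone foot down on each slot in turn without skipping any, and leave it upright and fully home on the floor of the first slot that accepts it, then let go. Stone chips easily, so feel gently and never press it on the gauge with more than 20 N (aim for about 5). Leave the two spare blanks and the other things where they are.

Things in the scene. Friction and masses are not known exactly. Their poses are not given: they have to be found in the camera images.
- stone_a_mid (a point): Stone blank on a wooden holding block, upright, 66 mm tall, 0.06 to 0.13 kg; one of three, any of which may be on the pad. Upper 34 mm: wooden block, 34 (x) x 40 (y) mm: grip it across the 40 mm, fingers closing along its y. Lower 32 mm: brown stone, see the foot point. This point: centre, 33 mm over the foot; the wooden block's centre is 16 mm above it. z up.
- stone_a_foot (a point): Centre of this blank's flat underside, 33 mm under its centre. The stone is 40 mm along y, centred under the block; its thickness along x is not known: 15 to 22 mm, unlike from blank to blank.
- stone_b_mid (a point): Stone blank on a wooden holding block, upright, 66 mm tall, 0.06 to 0.13 kg; one of three, any of which may be on the pad. Upper 34 mm: wooden block, 34 (x) x 40 (y) mm: grip it across the 40 mm, fingers closing along its y. Lower 32 mm: brown stone, see the foot point. This point: centre, 33 mm over the foot; the wooden block's centre is 16 mm above it. z up.
- stone_b_foot (a point): Centre of this blank's flat underside, 33 mm under its centre. The stone is 40 mm along y, centred under the block; its thickness along x is not known: 15 to 22 mm, unlike from blank to blank.
- stone_c_mid (a point): Stone blank on a wooden holding block, upright, 66 mm tall, 0.06 to 0.13 kg; one of three, any of which may be on the pad. Upper 34 mm: wooden block, 34 (x) x 40 (y) mm: grip it across the 40 mm, fingers closing along its y. Lower 32 mm: brown stone, see the foot point. This point: centre, 33 mm over the foot; the wooden block's centre is 16 mm above it. z up.
- stone_c_foot (a point): Centre of this blank's flat underside, 33 mm under its centre. The stone is 40 mm along y, centred under the block; its thickness along x is not known: 15 to 22 mm, unlike from blank to blank.
- pad_top (a point): Centre of the top of a fixed grey square pad, 110 x 110 mm, top 8 mm above the table; the blank to be sized stands on it within 30 mm of this point. The two spares stand on a wooden strip, also 8 mm high, at least 100 mm away.
- gauge: Aluminium slot gauge: a bar 190 (x) x 28 (y) mm, top 40 mm above the table, with five square-edged slots 36 mm apart along x, 20 mm deep, open above and at both ends, wider towards +x. It is sprung: pressed from above it sinks straight down, up to 9 mm, from 2 N on and by 1.8 N/mm. Fixed flange under it 210 x 64 x 6 mm. Origin: on the table below slot 3; y along the slots.
- slot1 (a point): Middle of the mouth of gauge slot 1, 14 mm wide, at the bar's top, 40 mm above the table unpressed, 20 mm above the slot's floor; axes as the gauge's.
- slot2 (a point): Middle of the mouth of gauge slot 2, 17 mm wide, at the bar's top, 40 mm above the table unpressed, 20 mm above the slot's floor; axes as the gauge's. A blank goes in with its own y along the slot, either way round, sticking out 6 mm at both ends.
- slot3 (a point): Middle of the mouth of gauge slot 3, 20 mm wide, at the bar's top, 40 mm above the table unpressed, 20 mm above the slot's floor; axes as the gauge's. A blank has about 1.2 mm of play in the first slot that accepts it and is 1.8 mm too thick for the one before.
- slot4 (a point): Middle of the mouth of gauge slot 4, 23 mm wide, at the bar's top, 40 mm above the table unpressed, 20 mm above the slot's floor; axes as the gauge's.
- slot5 (a point): Middle of the mouth of gauge slot 5, 26 mm wide, at the bar's top, 40 mm above the table unpressed, 20 mm above the slot's floor; axes as the gauge's.
- jar_mid (a point): Bystander: glass jar, 54 mm across, 75 mm tall; its centre.
- dish_mid (a point): Bystander: white bowl, 90 mm across, 30 mm tall; its centre.
- bangle_mid (a point): Bystander: brass bangle lying flat, 68 mm across, 12 mm tall; its centre.
- bobbin_mid (a point): Bystander: empty white bobbin standing, 56 mm across, 50 mm tall; its centre.
- brush_mid (a point): Bystander: brush lying on the table, 160 mm long; about its middle.

How it is judged:
On the way, in this order (a step that is already met when the one before it is completed fails the run):
1. the blank from the pad is offered to the narrowest slot (slot 1): its foot rests on the slot's edges (((x of stone_a_foot in the frame of slot1 between -0.009 and 0.009 m and y of stone_a_foot in the frame of slot1 between -0.014 and 0.014 m and contact force between stone_a and gauge above 1 N and z of stone_a_foot in the frame of slot1 above -0.006 m) or (x of stone_b_foot in the frame of slot1 between -0.009 and 0.009 m and y of stone_b_foot in the frame of slot1 between -0.014 and 0.014 m and contact force between stone_b and gauge above 1 N and z of stone_b_foot in the frame of slot1 above -0.006 m) or (x of stone_c_foot in the frame of slot1 between -0.009 and 0.009 m and y of stone_c_foot in the frame of slot1 between -0.014 and 0.014 m and contact force between stone_c and gauge above 1 N and z of stone_c_foot in the frame of slot1 above -0.006 m))), for 0.05 s.
2. then to slot 2: it either rests on the edges, or goes down into it if that slot accepts it (((x of stone_a_foot in the frame of slot2 between -0.004 and 0.004 m and y of stone_a_foot in the frame of slot2 between -0.014 and 0.014 m and z of stone_a_foot in the frame of slot2 below -0.003 m) or (x of stone_b_foot in the frame of slot2 between -0.009 and 0.009 m and y of stone_b_foot in the frame of slot2 between -0.014 and 0.014 m and contact force between stone_b and gauge above 1 N and z of stone_b_foot in the frame of slot2 above -0.006 m) or (x of stone_c_foot in the frame of slot2 between -0.009 and 0.009 m and y of stone_c_foot in the frame of slot2 between -0.014 and 0.014 m and contact force between stone_c and gauge above 1 N and z of stone_c_foot in the frame of slot2 above -0.006 m))), for 0.05 s.
3. then, if refused, to slot 3 in the same way (a blank that slot 2 has accepted is released there) ((((x of stone_a_foot in the frame of slot2 between -0.004 and 0.004 m and y of stone_a_foot in the frame of slot2 between -0.014 and 0.014 m and z of stone_a_foot in the frame of slot2 below -0.017 m and angle between stone_a_mid's own z axis and vertical below 0.08 rad) and contact force between stone_a and the fingers below 0.05 N) or (x of stone_b_foot in the frame of slot3 between -0.004 and 0.004 m and y of stone_b_foot in the frame of slot3 between -0.014 and 0.014 m and z of stone_b_foot in the frame of slot3 below -0.003 m) or (x of stone_c_foot in the frame of slot3 between -0.009 and 0.009 m and y of stone_c_foot in the frame of slot3 between -0.014 and 0.014 m and contact force between stone_c and gauge above 1 N and z of stone_c_foot in the frame of slot3 above -0.006 m))), for 0.05 s.
At the end, for the whole second after the job is handed in: The blank from the pad stands upright (within 0.08 rad) in the first slot wide enough for it, its foot within 3 mm of the slot's floor and its middle within 14 mm of the slot's middle along the slot, released and at rest; both spares are upright and within 20 mm of where they stood ((((x of stone_a_foot in the frame of slot2 between -0.004 and 0.004 m and y of stone_a_foot in the frame of slot2 between -0.014 and 0.014 m and z of stone_a_foot in the frame of slot2 below -0.017 m and angle between stone_a_mid's own z axis and vertical below 0.08 rad) and linear speed of stone_a below 0.01 m/s and contact force between stone_a and the fingers below 0.05 N and distance of each of stone_b_mid, stone_c_mid from where it was at the start of the episode below 0.02 m and horizontal distance between each of stone_b_mid, stone_c_mid and pad_top above 0.09 m and angle between each of stone_b_mid, stone_c_mid's own z axis and vertical below 0.15 rad) or ((x of stone_b_foot in the frame of slot3 between -0.004 and 0.004 m and y of stone_b_foot in the frame of slot3 between -0.014 and 0.014 m and z of stone_b_foot in the frame of slot3 below -0.017 m and angle between stone_b_mid's own z axis and vertical below 0.08 rad) and linear speed of stone_b below 0.01 m/s and contact force between stone_b and the fingers below 0.05 N and distance of each of stone_a_mid, stone_c_mid from where it was at the start of the episode below 0.02 m and horizontal distance between each of stone_a_mid, stone_c_mid and pad_top above 0.09 m and angle between each of stone_a_mid, stone_c_mid's own z axis and vertical below 0.15 rad) or ((x of stone_c_foot in the frame of slot4 between -0.004 and 0.004 m and y of stone_c_foot in the frame of slot4 between -0.014 and 0.014 m and z of stone_c_foot in the frame of slot4 below -0.017 m and angle between stone_c_mid's own z axis and vertical below 0.08 rad) and linear speed of stone_c below 0.01 m/s and contact force between stone_c and the fingers below 0.05 N and distance of each of stone_a_mid, stone_b_mid from where it was at the start of the episode below 0.02 m and horizontal distance between each of stone_a_mid, stone_b_mid and pad_top above 0.09 m and angle between each of stone_a_mid, stone_b_mid's own z axis and vertical below 0.15 rad))); the robot touches nothing.
It fails at once if a stone is pressed on the gauge with more than 20 N (contact force between any of stone_a, stone_b, stone_c and gauge above 20 N).
It fails at once if a bystander is moved by more than 30 mm (distance of any of jar_mid, dish_mid, bangle_mid, bobbin_mid, brush_mid from where it was at the start of the episode above 0.03 m).
It also fails if it takes over 54 s, if anything falls off the work surface, if the arm or the gripper's body presses on something with over 40 N, if the wrist force passes 120 N, or if a joint passes its speed limit or range.

### The arm

A 7-joint arm with a two-finger parallel gripper is mounted at the origin on the work surface. World frame = base frame: x ahead of the robot, y to its left, z up, the work surface at z = 0. Lengths are in m, angles in rad, forces in N, time in s.
With the tool pointing down it reaches from about 0.425 to 0.925 m from the base axis. Payload 6.8 kg.
Tool frame: the origin (TCP) lies on the centre line of the jaws, within the pads' length; the fingertips stand 11 mm ahead of it and the grasp point (between the pads) lies 8 mm behind it; z points along the fingers, y is the direction in which the jaws open and shut (so a half turn about z gives the same grasp; the last joint's range is limited). The gripper opens to 85 mm and grips with 20 to 120 N. Pads are 22 mm wide; open, the fingers measure 114 mm over their backs; the gripper's body (76 mm by 85 mm) begins 54 mm behind the grasp point. The pads swing forward as they close: fully open they stand 13 mm farther back than shut.
Start: joints at [1.113, 0.477, 0.022, 1.555, -0.011, 1.109, -0.083], TCP at [0.231, -0.634, 0.242] pointing down, gripper open.
Joint ranges: [-2.96, 2.96], [-0.34, 2.1], [-1.41, 1.46], [0.24, 2.44], [-1.37, 4.51], [0.17, 1.92], [-2.96, 2.96]. Speed limits (rad/s): [2.39, 2.39, 3.14, 3.14, 3.14, 3.14, 3.14].

### API

Orientations are given as a rotation vector (axis times angle).
In Python, from bench import r gives the robot as it stands.
- The arm moves only by the tool send_rows, never from a script. Its argument "deltas" is a list of rows, each a list of 7 numbers: the opening, from 0 (shut) to 1 (fully open), then the shift along the tool's x, y, z as a fraction of full scale, then the turn, a rotation vector about the tool's x, y, z as a fraction of full scale. In form: [[hand, x, y, z, ax, ay, az], ...]. A call has 1 to 20 rows; each row is the pose to reach, as a shift and turn from the pose commanded when the call began, along the tool's axes at that moment, turning the shorter way round; what a row does not reach only later rows make up. Full scale, the value 1, is 150 mm for a shift and 180 degrees for a turn. A row lasts 1/12 s, in which the tool goes at most 41.7 mm and 7.16 degrees, less where a joint would pass 70% of its speed; a pose out of reach is approached as far as the arm can. A call with a number of a shift or a turn outside -1 to 1 is refused whole. A call with a gripper value outside its range is refused whole. The fingers move at their own pace and stop on an object; "squeeze" is the grip in N (left out, the last holds). Time passes only in rows, so rows that repeat a pose let the fingers close. It gives the time, the measured TCP pose, the force and the opening at its end, in the units of the state.
- r.get_obs(): the state, without advancing time (a new reading comes with each control period).
- r.grab_frame(name): name is "scene" or "side" or "wrist"; returns a dict with "pixels" (400x640x3 uint8, red, green, blue), "camera_matrix" (3x3 intrinsics, pixels), "dist_coeffs" ([k1, k2, p1, p2, k3] as OpenCV has them; the pictures are not rectified), "rvec" (rotation vector, rad) and "tvec" (3), from world to camera coordinates, as OpenCV has them. Camera axes: x right, y down, z forward; pixel columns grow to the right and rows downward; lengths in m; the calibration is good to about 2 mm. A picture is of the moment at which its call begins. There is no depth.
- r.hand_in(): hands the job in, once; it reports no verdict.
The state is a dict: "clock": time; "joints": joint angles; "qvel": joint speeds; "tau": joint torques, N m; "tcp_pos": TCP position; "orientation": TCP orientation; "contact_force": force on the tool from outside, world axes, zero at the start; "moment": the same for the moment, N m; "grip_width": finger opening in m.
Only numpy, scipy, OpenCV 4.12 (cv2) and the standard library are available. Lean on these libraries where they do the work, as an engineer would, in place of code of your own. Each camera call takes 0.05 s, during which the arm holds its last target. There are 200 camera calls.

## Working session

There is one attempt and no reset: what is moved stays moved. The work goes in short steps, Python scripts to look and compute and a tool call to move; the robot and the scene stay as the last step left them, time stands still between calls to the robot, and variables do not carry over. Pictures are saved under pics/ and viewed, about 8 in all and at most 12, crops included, and the job is handed in when it is done.

Besides the shell and the picture viewer there is one more tool, called after ">>>" by a JSON object that holds its "fn" and its "kwargs". send_rows: Moves the arm, as the interface text tells. Shift numbers are shares of 150 mm and turn numbers shares of 180 degrees, none past 1 either way. Its arguments: {"type":"object","properties":{"deltas":{"type":"array","items":{"type":"array","items":{"type":"number"}}},"squeeze":{"type":"number"}},"required":["deltas"]}

```bash
ls; mkdir -p pics; cat > h.py <<'E'
import numpy as np, cv2, pickle
from scipy.spatial.transform import Rotation as R
def snap(r,name,tag):
    f=r.grab_frame(name); pickle.dump(f,open(f'pics/{tag}.pkl','wb'))
    cv2.imwrite(f'pics/{tag}.png',f['pixels'][:,:,::-1]); return f
def load(tag): return pickle.load(open(f'pics/{tag}.pkl','rb'))
def ray(f,uv):
    p=cv2.undistortPoints(np.float64(uv).reshape(-1,1,2),f['camera_matrix'],f['dist_coeffs'])[:,0]
    M=cv2.Rodrigues(np.float64(f['rvec']))[0]; d=np.c_[p,np.ones(len(p))]@M
    return -M.T@np.float64(f['tvec']).ravel(), d/np.linalg.norm(d,axis=1)[:,None]
def onz(f,uv,z):
    c,d=ray(f,uv); return c+d*((z-c[2])/d[:,2:])
def tri(f1,u1,f2,u2):
    c1,a=ray(f1,u1);c2,b=ray(f2,u2);out=[]
    for x,y in zip(a,b):
        s=np.linalg.lstsq(np.c_[x,-y],c2-c1,rcond=None)[0]
        p,q=c1+s[0]*x,c2+s[1]*y; out.append([*(p+q)/2,np.linalg.norm(p-q)])
    return np.array(out)
def proj(f,P): return cv2.projectPoints(np.float64(P).reshape(-1,1,3),np.float64(f['rvec']),np.float64(f['tvec']),f['camera_matrix'],f['dist_coeffs'])[0][:,0]
E
python3 - <<'E'
from bench import r; from h import *
np.set_printoptions(precision=4,suppress=True)
o=r.get_obs(); print(o)
fs=[snap(r,n,n+'0') for n in('scene','side','wrist')]
for f in fs:
    M=cv2.Rodrigues(np.float64(f['rvec']))[0]; print(-M.T@np.float64(f['tvec']).ravel(), M[2], f['camera_matrix'][0,0])
cv2.imwrite('pics/two.png',np.vstack([cv2.resize(f['pixels'][:,:,::-1],(480,300)) for f in fs[:2]]))
E
```

```text
pics
{'clock': 0.0, 'joints': array([ 1.1129,  0.4778,  0.0223,  1.5565, -0.0115,  1.1093, -0.0831]), 'qvel': array([ 0.0012,  0.0015,  0.0009, -0.0007,  0.0007, -0.    , -0.0012]), 'tau': array([  0.0012, -59.6447,   1.6082, -28.1194,   0.0124,   0.0094,
        -0.    ]), 'tcp_pos': array([ 0.2311, -0.6336,  0.2413]), 'orientation': array([-3.0919, -0.5464,  0.0007]), 'contact_force': array([ 0.6109,  0.5818, -0.2106]), 'moment': array([-0.0517,  0.0101,  0.007 ]), 'grip_width': 0.08507625137263906}
[1.3589 0.4085 1.4061] [-0.4843 -0.2654 -0.8337] 505.5855682943196
[0.1997 0.4993 0.7148] [ 0.3953 -0.5531 -0.7334] 373.71719685154875
[ 0.3081 -0.6068  0.3731] [-0.3006 -0.1095 -0.9475] 349.4267628260964
```

View pics/scene0.png

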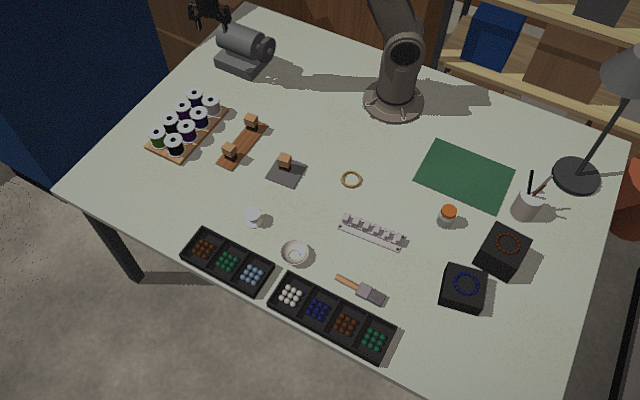

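View pics/side0.png

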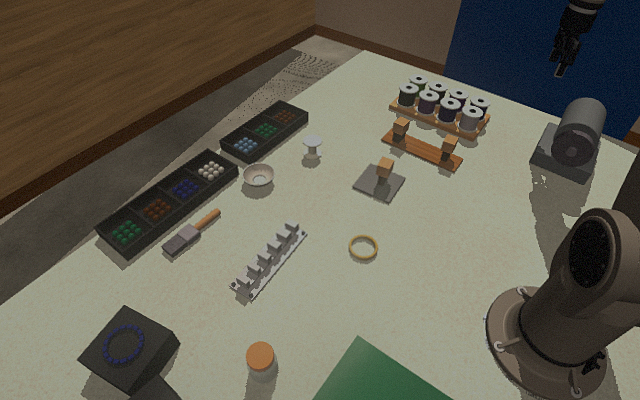

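The scene view shows the pad with its blank at (285,162), the spares on the strip at (230,150) and (250,122), and the gauge at (372,230). In the side view the blank is at (385,168) and the gauge at (270,258).

```bash
python3 - <<'E'
from h import *
np.set_printoptions(precision=4,suppress=True)
a,b=load('scene0'),load('side0')
# rough: blank wooden block centre, gauge flange ends
print('tri',tri(a,[[285,158],[230,150],[250,121]],b,[[385,165],[401,127],[450,145]]))
print('pad scene',onz(a,[[265,180],[297,188],[308,165],[275,155]],.008))
print('pad side',onz(b,[[353,186],[390,202],[405,181],[368,164]],.008))
print('gauge flange scene',onz(a,[[338,233],[399,251],[345,213],[408,236]],.006))
print('flange side',onz(b,[[230,287],[250,299],[308,236],[292,222]],.006))
for n,u,v in(('a',285,158),):
    p=onz(a,[[u,v]],.057);print(n,p,onz(b,[[385,165]],.057))
E
```

```text
tri [[ 0.4852 -0.186   0.0684  0.0012]
 [ 0.5371 -0.3763  0.054   0.0038]
 [ 0.3877 -0.3929  0.0489  0.0048]]
pad scene [[ 0.5609 -0.2227  0.008 ]
 [ 0.5363 -0.1111  0.008 ]
 [ 0.4336 -0.1267  0.008 ]
 [ 0.452  -0.2499  0.008 ]]
pad side [[ 0.5386 -0.1253  0.008 ]
 [ 0.4308 -0.1341  0.008 ]
 [ 0.4358 -0.2272  0.008 ]
 [ 0.5525 -0.2251  0.008 ]]
gauge flange scene [[0.6219 0.0898 0.006 ]
 [0.5861 0.2857 0.006 ]
 [0.5443 0.0748 0.006 ]
 [0.523  0.2889 0.006 ]]
flange side [[0.5834 0.2857 0.006 ]
 [0.53   0.2805 0.006 ]
 [0.5338 0.0779 0.006 ]
 [0.5911 0.0675 0.006 ]]
a [[ 0.4782 -0.1905  0.057 ]] [[ 0.4901 -0.1989  0.057 ]]
```

```bash
python3 - <<'E'
from h import *
a,b=load('scene0'),load('side0')
A=cv2.resize(a['pixels'][135:265,255:425,::-1],None,fx=4,fy=4,interpolation=cv2.INTER_CUBIC)[:, :]
B=cv2.resize(b['pixels'][140:310,220:420,::-1],None,fx=3.4,fy=3.4,interpolation=cv2.INTER_CUBIC)
cv2.imwrite('pics/cropB.png',B); cv2.imwrite('pics/cropA.png',A)
E
```

```text
(no output)
```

View pics/cropB.png

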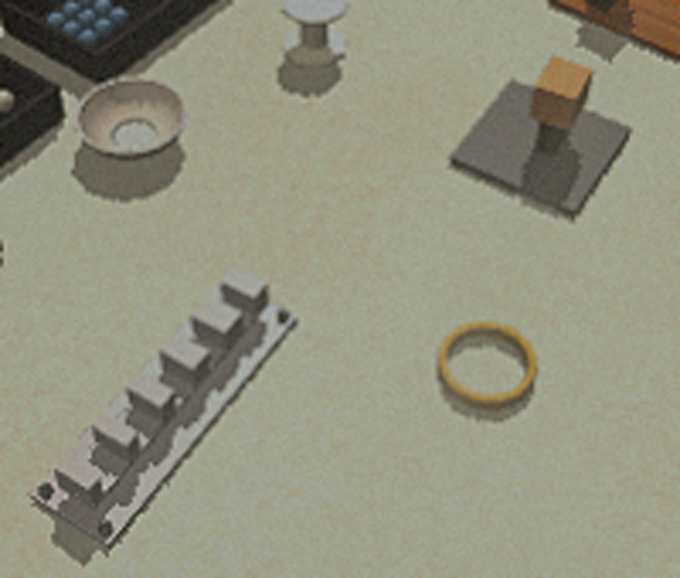

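The crop shows the blank at crop (560,105) on the pad, well clear of everything else. The gauge lies along world y with its slots along world x.

```bash
cat >> h.py <<'E'
def RT(yaw):  # tool down, tool y at world angle yaw(rad)
    y=np.array([np.cos(yaw),np.sin(yaw),0]); z=np.array([0,0,-1.]); return R.from_matrix(np.c_[np.cross(y,z),y,z])
def delta(p,o,tp,tR):
    R0=R.from_rotvec(o); return np.r_[R0.inv().apply(np.subtract(tp,p))/.15,(R0.inv()*tR).as_rotvec()/np.pi]
def apply(p,o,d):
    R0=R.from_rotvec(o); return p+R0.apply(np.array(d[:3])*.15),(R0*R.from_rotvec(np.array(d[3:])*np.pi)).as_rotvec()
E
python3 - <<'E'
from bench import r; from h import *
np.set_printoptions(precision=4,suppress=True)
o=r.get_obs(); p=np.array([.231,-.634,.242]); R0=o['orientation']
print(R.from_rotvec(R0).as_matrix())
print(delta(p,R0,[.48,-.15,.25],RT(0)))
E
```

```text
[[ 0.9394  0.3427 -0.0006]
 [ 0.3427 -0.9394  0.0013]
 [-0.0001 -0.0014 -1.    ]]
[ 2.6654 -2.4623 -0.0502 -0.0004 -0.0002 -0.3886]
```

>>> {"fn": "send_rows", "kwargs": {"deltas": [[1,0.9,-0.82,0,0,0,0],[1,0.9,-0.82,0,0,0,0],[1,0.9,-0.82,0,0,0,0],[1,0.9,-0.82,0,0,0,0],[1,0.9,-0.82,0,0,0,0],[1,0.9,-0.82,0,0,0,0]]}}

```text
clock: 0.65
tcp_pos: [0.3194, -0.4675, 0.2423]
orientation: [-3.09, -0.558, -0.002]
contact_force: [-0.2, -0.2, -0.2]
grip_width: 0.0853
```

>>> {"fn": "send_rows", "kwargs": {"deltas": [[1,0.9,-0.82,0,0,0,0],[1,0.9,-0.82,0,0,0,0],[1,0.9,-0.82,0,0,0,0],[1,0.9,-0.82,0,0,0,0],[1,0.9,-0.82,0,0,0,0],[1,0.9,-0.82,0,0,0,0]]}}

```text
clock: 1.15
tcp_pos: [0.4031, -0.3067, 0.2424]
orientation: [-3.091, -0.557, -0.002]
contact_force: [-0.4, -0.9, 0.3]
grip_width: 0.0853
```

>>> {"fn": "send_rows", "kwargs": {"deltas": [[1,0.86,-0.82,-0.05,0,0,-0.389],[1,0.86,-0.82,-0.05,0,0,-0.389],[1,0.86,-0.82,-0.05,0,0,-0.389],[1,0.86,-0.82,-0.05,0,0,-0.389],[1,0.86,-0.82,-0.05,0,0,-0.389],[1,0.86,-0.82,-0.05,0,0,-0.389],[1,0.86,-0.82,-0.05,0,0,-0.389],[1,0.86,-0.82,-0.05,0,0,-0.389],[1,0.86,-0.82,-0.05,0,0,-0.389],[1,0.86,-0.82,-0.05,0,0,-0.389],[1,0.86,-0.82,-0.05,0,0,-0.389],[1,0.86,-0.82,-0.05,0,0,-0.389],[1,0.86,-0.82,-0.05,0,0,-0.389],[1,0.86,-0.82,-0.05,0,0,-0.389]]}}

```text
clock: 2.32
tcp_pos: [0.4796, -0.1514, 0.2497]
orientation: [2.224, 2.219, -0.0]
contact_force: [-0.0, -0.2, 0.1]
grip_width: 0.0855
```

```bash
python3 - <<'E'
from bench import r; from h import *
np.set_printoptions(precision=4,suppress=True)
o=r.get_obs(); print(o['clock'],o['tcp_pos'],o['orientation'],o['joints'],o['contact_force'])
print(R.from_rotvec(o['orientation']).as_matrix())
snap(r,'wrist','w1')
E
```

```text
2.3167 [ 0.4796 -0.1514  0.2497] [ 2.2235  2.2194 -0.0003] [ 0.549   0.2158 -0.4204  1.9277  0.103   1.0189  0.0813] [-0.0122 -0.1716  0.1219]
[[ 0.0019  1.     -0.0001]
 [ 1.     -0.0019 -0.0001]
 [-0.0001 -0.0001 -1.    ]]
```

View pics/w1.png

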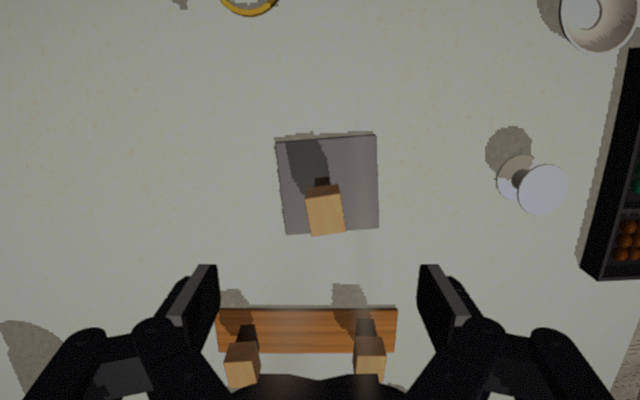

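w1 (right is world +x, up is +y): the blank's wooden top is at about (325,213) and the stone below it is thin along image x. The jaws must therefore close along world y, and the blank then needs a 90° turn for the gauge.

```bash
cat >> h.py <<'E'
def topface(f,box,vmin=None):
    u0,v0,u1,v1=box; im=cv2.cvtColor(f['pixels'][v0:v1,u0:u1],cv2.COLOR_RGB2HSV).astype(int)
    wood=(im[...,0]>6)&(im[...,0]<25)&(im[...,1]>75)&(im[...,2]>60)
    t=vmin or cv2.threshold(im[...,2][wood].astype(np.uint8).reshape(-1,1),0,255,cv2.THRESH_OTSU)[0]
    m=(wood&(im[...,2]>t)).astype(np.uint8)
    n,l,s,_=cv2.connectedComponentsWithStats(m); k=1+np.argmax(s[1:,4])
    c=max(cv2.findContours((l==k).astype(np.uint8),cv2.RETR_EXTERNAL,cv2.CHAIN_APPROX_NONE)[0],key=cv2.contourArea)
    rect=cv2.minAreaRect(c); return t,s[k,4],cv2.boxPoints(rect)+[u0,v0],c[:,0]+[u0,v0]
E
python3 - <<'E'
from h import *
np.set_printoptions(precision=4,suppress=True)
f=load('w1'); t,a,b,c=topface(f,(290,165,360,245)); print(t,a,b)
P=onz(f,b,.074); print(P, P.mean(0)); print(np.linalg.norm(np.roll(P,-1,0)-P,axis=1))
for e in np.roll(P,-1,0)-P: print(np.degrees(np.arctan2(e[1],e[0])))
o=np.array([.4796,-.1514,.2497])
print(delta([.4794,-.1514,.2499],[2.2235,2.2194,0],[.477,-.190,.25],RT(-np.pi/2)))
E
```

```text
113.0 1376 [[304.1445 198.4393]
 [339.9884 192.9249]
 [345.8381 230.948 ]
 [309.9942 236.4624]]
[[ 0.4664 -0.1756  0.074 ]
 [ 0.4996 -0.1703  0.074 ]
 [ 0.506  -0.2087  0.074 ]
 [ 0.4715 -0.2145  0.074 ]] [ 0.4859 -0.1923  0.074 ]
[0.0337 0.039  0.035  0.0392]
9.156386740194256
-80.58501803484978
-170.5003288057632
97.4809037627424
[-0.2574 -0.0155 -0.0007 -0.     -0.      0.4994]
```

```bash
python3 - <<'E'
from h import *
np.set_printoptions(precision=4,suppress=True)
print(delta([.4796,-.1514,.2497],[2.2235,2.2194,0],[.486,-.192,.20],RT(np.radians(-81))))
E
```

```text
[-0.2706  0.0432  0.3313 -0.     -0.      0.4494]
```

>>> {"fn": "send_rows", "kwargs": {"deltas": [[1,-0.27,0.043,0.33,0,0,0.449],[1,-0.27,0.043,0.33,0,0,0.449],[1,-0.27,0.043,0.33,0,0,0.449],[1,-0.27,0.043,0.33,0,0,0.449],[1,-0.27,0.043,0.33,0,0,0.449],[1,-0.27,0.043,0.33,0,0,0.449],[1,-0.27,0.043,0.33,0,0,0.449],[1,-0.27,0.043,0.33,0,0,0.449],[1,-0.27,0.043,0.33,0,0,0.449],[1,-0.27,0.043,0.33,0,0,0.449],[1,-0.27,0.043,0.33,0,0,0.449],[1,-0.27,0.043,0.33,0,0,0.449],[1,-0.27,0.043,0.33,0,0,0.449],[1,-0.27,0.043,0.33,0,0,0.449],[1,-0.27,0.043,0.33,0,0,0.449]]}}

```text
clock: 3.62
tcp_pos: [0.4863, -0.1912, 0.2003]
orientation: [3.131, 0.255, 0.0]
contact_force: [0.1, 0.9, 0.4]
grip_width: 0.0855
```

```bash
python3 - <<'E'
from bench import r; from h import *
np.set_printoptions(precision=4,suppress=True)
o=r.get_obs(); print(o['clock'],o['tcp_pos'],o['orientation'],o['joints'])
f=snap(r,'wrist','w2'); print(proj(f,[[.486,-.192,.074]]))
g=load('w1'); u,v=proj(f,[[.486,-.192,.06]])[0].astype(int)
t,a,b,c=topface(f,(u-60,v-60,u+60,v+70)); print(t,a,b)
P=onz(f,b,.074); print(P, P.mean(0)); print(np.linalg.norm(np.roll(P,-1,0)-P,axis=1))
for e in np.roll(P,-1,0)-P: print(np.degrees(np.arctan2(e[1],e[0])))
# triangulate matched corners
t1,a1,b1,c1=topface(g,(290,165,360,245)); Q=onz(g,b1,.074)
m=[np.argmin(np.linalg.norm(P-q,axis=1)) for q in Q]; print(m,tri(g,b1,f,b[m]))
E
```

```text
3.6167 [ 0.4863 -0.1912  0.2003] [3.1312 0.2549 0.    ] [ 0.3815  0.2816 -0.1499  1.9534  0.0526  0.9103 -1.2032]
[[317.1057 191.0745]]
128.0 2136 [[293. 211.]
 [293. 170.]
 [344. 170.]
 [344. 211.]]
[[ 0.4666 -0.1759  0.074 ]
 [ 0.4996 -0.1712  0.074 ]
 [ 0.5059 -0.2095  0.074 ]
 [ 0.4731 -0.2156  0.074 ]] [ 0.4863 -0.193   0.074 ]
[0.0333 0.0388 0.0333 0.0403]
8.046639924593887
-80.6741448680597
-169.30434326050346
99.31392629661181
[np.int64(0), np.int64(1), np.int64(2), np.int64(3)] [[ 0.4664 -0.1759  0.0733  0.    ]
 [ 0.4995 -0.1709  0.0726  0.0007]
 [ 0.5059 -0.2094  0.073   0.0006]
 [ 0.4715 -0.2163  0.0698  0.0003]]
```

View pics/w2.png

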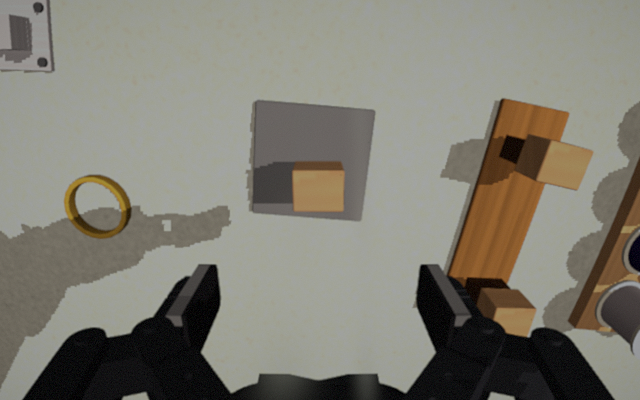

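w2 shows the blank top at (318,190), square to the jaws, with nothing in the jaws' path. I'll descend and grip it.

>>> {"fn": "send_rows", "kwargs": {"deltas": [[1,0,0.008,0.25,0,0,0],[1,0,0.008,0.5,0,0,0],[1,0,0.008,0.7,0,0,0],[1,0,0.008,0.85,0,0,0],[1,0,0.008,0.95,0,0,0],[1,0,0.008,0.987,0,0,0],[1,0,0.008,0.987,0,0,0],[0.4,0,0.008,0.987,0,0,0],[0.4,0,0.008,0.987,0,0,0],[0.3,0,0.008,0.987,0,0,0],[0.3,0,0.008,0.987,0,0,0],[0.3,0,0.008,0.987,0,0,0],[0.3,0,0.008,0.987,0,0,0],[0.3,0,0.008,0.987,0,0,0],[0.3,0,0.008,0.987,0,0,0]], "squeeze": 40}}

```text
clock: 4.92
tcp_pos: [0.4872, -0.1927, 0.0534]
orientation: [3.131, 0.253, 0.003]
contact_force: [-1.8, 0.9, 7.6]
grip_width: 0.0396
```

>>> {"fn": "send_rows", "kwargs": {"deltas": [[0.3,0,0,-0.1,0,0,0],[0.3,0,0,-0.4,0,0,0],[0.3,0,0,-0.7,0,0,0],[0.3,0,0,-0.95,0,0,0],[0.3,0,0,-0.95,0,0,0],[0.3,0,0,-0.95,0,0,0],[0.3,0,0,-0.95,0,0,0]]}}

```text
clock: 5.5
tcp_pos: [0.4859, -0.1924, 0.1945]
orientation: [3.131, 0.253, -0.0]
contact_force: [-0.5, 0.3, -1.1]
grip_width: 0.0395
```

```bash
python3 - <<'E'
from bench import r; from h import *
np.set_printoptions(precision=4,suppress=True)
o=r.get_obs(); print(o['clock'],o['tcp_pos'],o['orientation'],o['contact_force'],o['grip_width'])
# to a view of the gauge
print(delta(o['tcp_pos'],o['orientation'],[.56,.10,.24],RT(0)))
E
```

```text
5.5 [ 0.4859 -0.1924  0.1945] [ 3.1312  0.253  -0.0001] [-0.4759  0.3287 -1.0717] 0.03945135633218692
[ 0.8003 -1.8445 -0.3033  0.      0.0001 -0.4487]
```

>>> {"fn": "send_rows", "kwargs": {"deltas": [[0.3,0.4,-0.95,-0.3,0,0,-0.449],[0.3,0.4,-0.95,-0.3,0,0,-0.449],[0.3,0.4,-0.95,-0.3,0,0,-0.449],[0.3,0.4,-0.95,-0.3,0,0,-0.449],[0.3,0.4,-0.95,-0.3,0,0,-0.449],[0.3,0.4,-0.95,-0.3,0,0,-0.449],[0.3,0.4,-0.95,-0.3,0,0,-0.449],[0.3,0.4,-0.95,-0.3,0,0,-0.449],[0.3,0.4,-0.95,-0.3,0,0,-0.449],[0.3,0.4,-0.95,-0.3,0,0,-0.449],[0.3,0.4,-0.95,-0.3,0,0,-0.449],[0.3,0.4,-0.95,-0.3,0,0,-0.449],[0.3,0.4,-0.95,-0.3,0,0,-0.449],[0.3,0.4,-0.95,-0.3,0,0,-0.449]]}}

```text
clock: 6.67
tcp_pos: [0.5217, -0.0422, 0.2379]
orientation: [-2.22, -2.219, 0.003]
contact_force: [-0.3, 0.9, -0.7]
grip_width: 0.0395
```

>>> {"fn": "send_rows", "kwargs": {"deltas": [[0.3,0.6,0.25,0,0,0,0],[0.3,0.6,0.25,0,0,0,0],[0.3,0.6,0.25,0,0,0,0],[0.3,0.6,0.25,0,0,0,0],[0.3,0.6,0.25,0,0,0,0]]}}

```text
clock: 7.08
tcp_pos: [0.5598, 0.0491, 0.2387]
orientation: [-2.218, -2.223, 0.002]
contact_force: [-0.6, -0.2, -1.0]
grip_width: 0.0396
```

```bash
python3 - <<'E'
from bench import r; from h import *
o=r.get_obs(); print(o['clock'],o['tcp_pos'],o['orientation'],o['contact_force'],o['grip_width'],o['joints'])
snap(r,'wrist','w3')
E
```

```text
7.0833 [0.55976919 0.04905296 0.2387143 ] [-2.21775138e+00 -2.22316384e+00  1.84229816e-03] [-0.59351686 -0.20470587 -1.02549367] 0.03960463310833604 [ 0.19561413  0.33819979 -0.48815916  1.80608716  0.18036081  1.04319369
 -0.35816616]
```

>>> {"fn": "send_rows", "kwargs": {"deltas": [[0.3,0.4,0,0,0,0,0],[0.3,0.4,0,0,0,0,0],[0.3,0.4,0,0,0,0,0],[0.3,0.4,0,0,0,0,0]]}}

```text
clock: 7.47
tcp_pos: [0.5596, 0.1076, 0.2394]
orientation: [-2.22, -2.223, 0.002]
contact_force: [0.2, -1.2, -0.8]
grip_width: 0.0395
```

```bash
python3 - <<'E'
from bench import r; from h import *
o=r.get_obs(); print(o['clock'],o['tcp_pos'],o['orientation'],o['contact_force'],o['grip_width'])
f=snap(r,'wrist','w4'); g=load('w3')
cv2.imwrite('pics/w34.png',np.vstack([g['pixels'][:300,:,::-1],f['pixels'][:300,:,::-1]]))
E
```

```text
7.4667 [0.55960851 0.10755666 0.23936877] [-2.22014903e+00 -2.22264693e+00  1.66728060e-03] [ 0.15048489 -1.22588255 -0.82237834] 0.039474592632909415
```

View pics/w34.png

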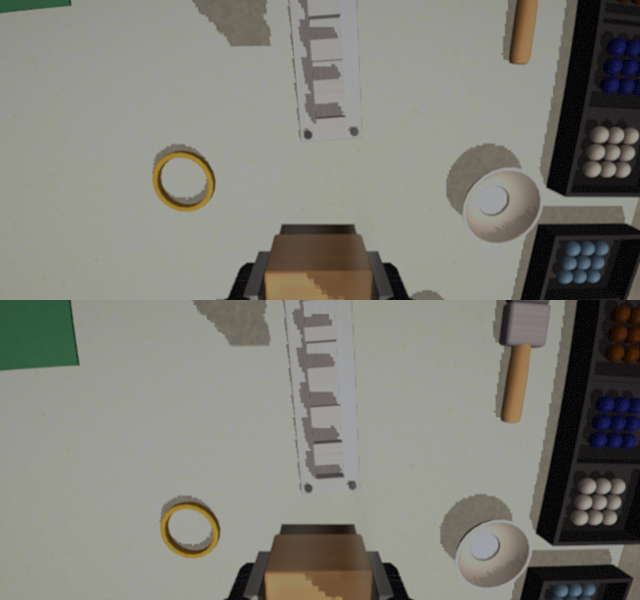

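The w3/w4 pictures show the gauge's near end (screws at about (308,188) and (352,184) in w4) but cut off its far end. I'll move a little further along.

>>> {"fn": "send_rows", "kwargs": {"deltas": [[0.3,0.3,0,0,0,0,0],[0.3,0.3,0,0,0,0,0],[0.3,0.3,0,0,0,0,0],[0.3,0.3,0,0,0,0,0],[0.3,0.3,0,0,0,0,0]]}}

```text
clock: 7.93
tcp_pos: [0.5603, 0.1503, 0.2394]
orientation: [2.223, 2.219, -0.002]
contact_force: [0.1, -1.0, -0.8]
grip_width: 0.0394
```

```bash
python3 - <<'E'
from bench import r; from h import *
o=r.get_obs(); print(o['clock'],o['tcp_pos'],o['orientation'],o['contact_force'],o['grip_width'])
f=snap(r,'wrist','w5')
cv2.imwrite('pics/w5c.png',cv2.resize(f['pixels'][0:240,260:400,::-1],None,fx=2.5,fy=2.5,interpolation=cv2.INTER_CUBIC))
s=snap(r,'scene','s5')
E
```

```text
7.9333 [0.56033128 0.15032817 0.23942039] [ 2.22310374e+00  2.21853951e+00 -2.21161013e-03] [ 0.13921798 -1.03374795 -0.79397518] 0.039389481553013604
```

View pics/w5c.png

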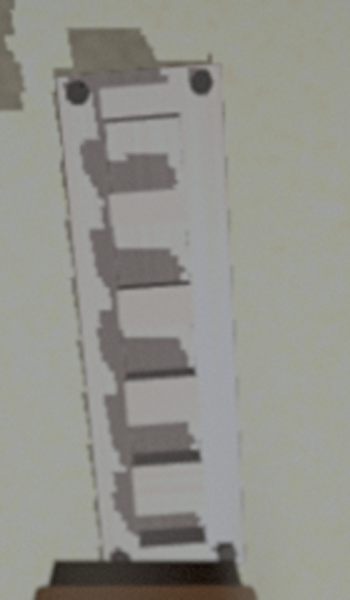

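```bash
cat >> h.py <<'E'
def rect(f,z,x0=.52,x1=.60,y0=.06,y1=.30,s=.0004):
    xs=np.arange(x0,x1,s); ys=np.arange(y1,y0,-s); X,Y=np.meshgrid(xs,ys)
    uv=proj(f,np.c_[X.ravel(),Y.ravel(),np.full(X.size,z)]).astype(np.float32)
    return cv2.remap(f['pixels'],uv[:,0].reshape(X.shape),uv[:,1].reshape(X.shape),cv2.INTER_CUBIC)[:,:,::-1].copy()
E
python3 - <<'E'
from h import *
L=[]
for t in('w4','w5','s5' ,'side0'):
    i=rect(load(t),.040); i=cv2.convertScaleAbs(i,alpha=1.5,beta=-60)
    for y in np.arange(.06,.3,.02): 
        k=int((.30-y)/.0004); cv2.line(i,(0,k),(8,k),(0,0,255),1)
        cv2.putText(i,f'{y:.2f}',(10,k+4),0,.35,(0,0,255),1)
    L.append(i)
cv2.imwrite('pics/rect.png',np.hstack(L))
E
```

```text
(no output)
```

View pics/rect.png

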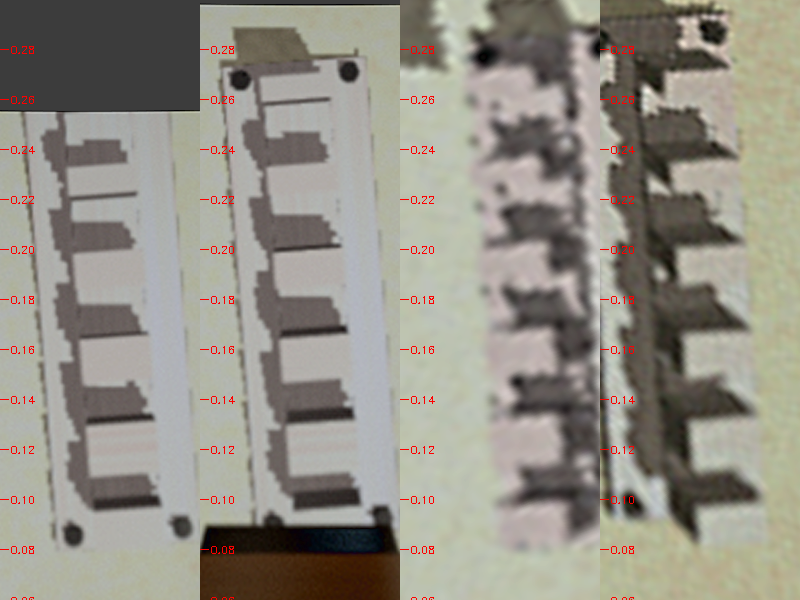

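The rectified views at z=0.040 show the narrow slot at low y (about 0.104) and the widest near 0.247. The gauge is yawed about 5°. I'll measure the tooth edges next, plus the held blank's wood and foot edges in the wrist image.

```bash
python3 - <<'E'
from h import *
np.set_printoptions(precision=4,suppress=True,linewidth=160)
# gauge yaw: flange long edges (z=.006) and tooth-top edges
from scipy.ndimage import gaussian_filter1d as g1
th=np.radians(94.7); ex=np.array([np.cos(th),np.sin(th)]); c0=np.array([.557,.176])
ey=np.array([-ex[1],ex[0]])
for t,z in(('w4',.04),('w5',.04),('side0',.04)):
    f=load(t); s=np.arange(-.11,.11,.0002)
    for lo,hi in((-.012,-.004),(-.004,.004),(.004,.012)):
        w=np.linspace(lo,hi,9); P=c0+s[:,None,None]*ex+w[None,:,None]*ey
        uv=proj(f,np.c_[P.reshape(-1,2),np.full(s.size*9,z)]).astype(np.float32)
        I=cv2.remap(cv2.cvtColor(f['pixels'],cv2.COLOR_RGB2GRAY),uv[:,0].reshape(s.size,9),uv[:,1].reshape(s.size,9),cv2.INTER_LINEAR).mean(1)
        d=np.gradient(g1(I,4)); pk=[i for i in range(5,s.size-5) if abs(d[i])==abs(d[i-5:i+6]).max() and abs(d[i])>.7]
        print(t,lo,[f'{s[i]*1e3:.1f}{"+" if d[i]>0 else "-"}' for i in pk])
# screws (dark) on flange
for t in('w4','w5'):
    f=load(t); g=cv2.cvtColor(f['pixels'],cv2.COLOR_RGB2GRAY)
    m=(g[:235,280:380]<75).astype(np.uint8); n,l,st,ce=cv2.connectedComponentsWithStats(m)
    for k in range(1,n):
        if 12<st[k,4]<150: print(t,st[k],onz(f,ce[k]+[280,0],.006)[0])
# held blank columns in w5: profile down central column
f=load('w5'); col=f['pixels'][200:300,310:330].mean(1); print(np.c_[np.arange(200,300),col].astype(int)[::2][:,[0,1,3]].tolist())
E
```

```text
w4 -0.012 ['-80.2-', '-75.4+', '-66.6+', '-45.6-', '-42.6+', '-31.2+', '-11.4-', '-9.0+', '1.8+', '23.2-', '35.0+', '44.0-', '46.4+', '57.8-', '68.0+', '79.2-']
w4 -0.004 ['-80.0-', '-75.4+', '-66.6+', '-45.6-', '-42.6+', '-30.6+', '-11.4-', '-8.8+', '2.4+', '23.4-', '35.6+', '44.0-', '46.4+', '57.8-', '66.6+', '79.8-']
w4 0.004 ['-79.8-', '-66.6+', '-51.6+', '-45.6-', '-30.0+', '-19.8+', '-11.4-', '2.8+', '12.0+', '20.4-', '23.6-', '36.0+', '41.6+', '46.6+', '52.2-', '57.0-', '66.6+', '73.6+', '80.6-']
w5 -0.012 ['-98.2-', '-87.2+', '-79.8-', '-72.6+', '-66.4+', '-45.2-', '-40.0+', '-28.8+', '-10.8-', '-7.4+', '5.0+', '23.4-', '25.8+', '37.8+', '58.0-', '71.0+', '82.0-', '84.2+', '94.2-']
w5 -0.004 ['-97.6-', '-86.4+', '-79.8-', '-72.6+', '-66.2+', '-45.2-', '-40.0+', '-28.8+', '-10.8-', '-7.4+', '5.6+', '23.6-', '26.0+', '38.4+', '58.2-', '69.4+', '82.0-', '84.2+', '94.2-']
w5 0.004 ['-97.0-', '-85.8+', '-79.6-', '-74.2-', '-65.8+', '-47.6+', '-44.8-', '-28.6+', '-15.4+', '-10.8-', '6.0+', '16.8+', '23.8-', '46.4+', '57.6-', '61.2-', '69.8+', '77.4+', '82.2-', '84.6+', '90.0-', '93
[... 970 characters left out ...]
3], [210, 111, 103], [212, 93, 87], [214, 97, 92], [216, 98, 94], [218, 130, 127], [220, 157, 155], [222, 150, 148], [224, 92, 85], [226, 42, 31], [228, 44, 33], [230, 44, 33], [232, 44, 33], [234, 70, 41], [236, 86, 47], [238, 84, 47], [240, 83, 46], [242, 81, 45], [244, 81, 45], [246, 82, 45], [248, 80, 44], [250, 81, 44], [252, 82, 44], [254, 82, 44], [256, 84, 44], [258, 83, 44], [260, 82, 43], [262, 82, 43], [264, 81, 42], [266, 81, 42], [268, 81, 42], [270, 94, 47], [272, 115, 56], [274, 116, 56], [276, 114, 55], [278, 114, 56], [280, 113, 54], [282, 118, 59], [284, 120, 59], [286, 124, 62], [288, 135, 69], [290, 135, 69], [292, 139, 72], [294, 149, 80], [296, 151, 81], [298, 156, 85]]
```

```bash
python3 - <<'E'
from h import *
np.set_printoptions(precision=4,suppress=True,linewidth=160)
f=load('w5'); T=np.array([.5603,.1503,.2394])
g=f['pixels'].astype(float).mean(2)
for u in(300,320,340):
    c=cv2.GaussianBlur(g,(5,5),0)[200:300,u]; d=np.gradient(c); 
    v=[200+i for i in range(15,90) if abs(d[i])==abs(d[max(0,i-4):i+5]).max() and abs(d[i])>3]; print(u,v)
for v,z in((224,-.0445),(233.5,-.0125),(270,.0215)):
    print(v,[(onz(f,[[u,v]],T[2]+z)[0]-T) for u in(300,320,340)])
# gauge yaw from dark slot-wall strip lines and flange corners
for t in('w4','w5'):
    F=load(t); G=cv2.cvtColor(F['pixels'],cv2.COLOR_RGB2GRAY)
    e=cv2.Canny(G,40,120)[:222,270:400]; L=cv2.HoughLinesP(e,1,np.pi/360,30,minLineLength=50,maxLineGap=8)
    for l in L[:,0]:
        P=onz(F,l.reshape(2,2)+[270,0],.006); dd=P[1]-P[0]; print(t,l+[270,0,270,0],np.degrees(np.arctan2(dd[1],dd[0]))%180,P[:,:2].ravel())
E
```

```text
300 [224, 234, 272]
320 [218, 224, 234, 270, 287]
340 [217, 224, 234, 270]
224 [array([-0.0101,  0.0059, -0.0445]), array([ 0.0008,  0.0059, -0.0445]), array([ 0.0118,  0.0059, -0.0445])]
233.5 [array([-0.0084,  0.0149, -0.0125]), array([ 0.0007,  0.0149, -0.0125]), array([ 0.0097,  0.0149, -0.0125])]
270 [array([-0.0067,  0.0162,  0.0215]), array([0.0005, 0.0162, 0.0215]), array([0.0077, 0.0162, 0.0215])]
w4 [285   2 296 130] 94.07326273362719 [0.5275 0.2604 0.5362 0.1385]
w4 [282   0 295 139] 94.4219768521677 [0.5247 0.2622 0.535  0.1291]
w4 [291  98 299 189] 93.97679176476818 [0.5317 0.1709 0.5384 0.0743]
w5 [282  27 301 221] 94.3021418624485 [0.5254 0.2806 0.5406 0.079 ]
w5 [281  28 299 221] 93.96022085124142 [0.5244 0.2797 0.5383 0.079 ]
```

The wrist view gives wood front +15.5 mm, foot front +5.9 mm and blank centre about −1.5 mm in tool x. That puts the foot about 15–16 mm thick. I'll align over slot 1.

```bash
python3 - <<'E'
from bench import r; from h import *
np.set_printoptions(precision=4,suppress=True)
o=r.get_obs()
print(delta(o['tcp_pos'],o['orientation'],[.5697,.1053,.10],RT(np.radians(4.2))))
E
```

```text
[-0.3023  0.0632  0.9307 -0.0001  0.0003 -0.0239]
```

>>> {"fn": "send_rows", "kwargs": {"deltas": [[0.3,-0.302,0.063,0.2,0,0,-0.024],[0.3,-0.302,0.063,0.4,0,0,-0.024],[0.3,-0.302,0.063,0.6,0,0,-0.024],[0.3,-0.302,0.063,0.8,0,0,-0.024],[0.3,-0.302,0.063,0.93,0,0,-0.024],[0.3,-0.302,0.063,0.93,0,0,-0.024],[0.3,-0.302,0.063,0.93,0,0,-0.024],[0.3,-0.302,0.063,0.93,0,0,-0.024]]}}

```text
clock: 8.7
tcp_pos: [0.5706, 0.1075, 0.1017]
orientation: [2.135, 2.303, 0.003]
contact_force: [-1.0, 0.4, 0.4]
grip_width: 0.0394
```

```bash
python3 - <<'E'
from bench import r; from h import *
np.set_printoptions(precision=4,suppress=True)
o=r.get_obs(); print(o['clock'],o['tcp_pos'],o['contact_force'],R.from_rotvec(o['orientation']).as_matrix())
f=snap(r,'wrist','w6'); s=snap(r,'side','d6'); c=snap(r,'scene','s6')
A=cv2.resize(f['pixels'][60:300,200:440,::-1],(400,400),interpolation=cv2.INTER_CUBIC)
B=cv2.resize(s['pixels'][200:300,230:330,::-1],(400,400),interpolation=cv2.INTER_CUBIC)
cv2.imwrite('pics/c6.png',np.hstack([A,B]))
E
```

```text
8.7 [0.5706 0.1075 0.1017] [-0.9708  0.4269  0.4011] [[-0.0757  0.9971  0.002 ]
 [ 0.9971  0.0757  0.0004]
 [ 0.0002  0.002  -1.    ]]
```

View pics/c6.png

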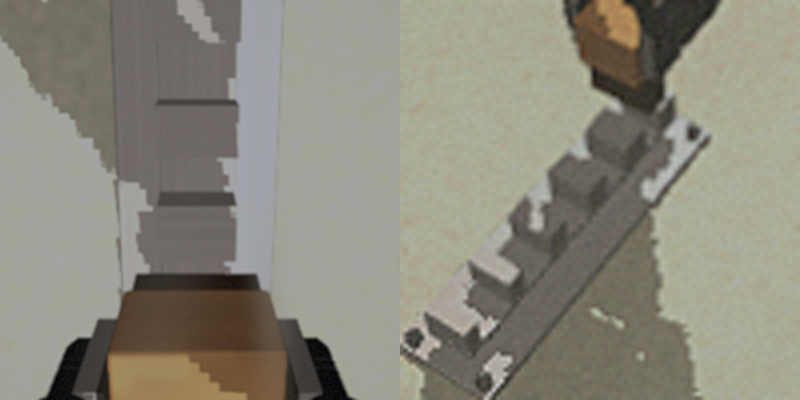

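```bash
python3 - <<'E'
from bench import r; from h import *
np.set_printoptions(precision=4,suppress=True)
o=r.get_obs();T=o['tcp_pos'];Ri=R.from_rotvec(o['orientation']).inv()
f=load('w6'); g=cv2.GaussianBlur(f['pixels'].astype(float).mean(2),(3,3),0)
c=g[:,305:330].mean(1); d=np.gradient(c); vs=[v for v in range(60,295) if abs(d[v])==abs(d[v-4:v+5]).max() and abs(d[v])>2.5]
for v in vs:
    if v>5:
        # subpixel
        a,b,e=abs(d[v-1:v+2]); q=v+.5*(a-e)/(a-2*b+e)
        print(round(q,2),round(d[v],1),*[ (z,np.round(Ri.apply(onz(f,[[317,q]],z)[0]-T)[0]*1e3,1)) for z in(.04,T[2]-.045,T[2]-.0125,T[2]+.0215)])
print(o['clock'],T)
E
```

```text
73.41 -3.0 (0.04, np.float64(84.1)) (np.float64(0.05707623384806193), np.float64(83.8)) (np.float64(0.08957623384806193), np.float64(83.2)) (np.float64(0.12357623384806193), np.float64(82.7))
84.36 -5.2 (0.04, np.float64(78.5)) (np.float64(0.05707623384806193), np.float64(78.7)) (np.float64(0.08957623384806193), np.float64(79.1)) (np.float64(0.12357623384806193), np.float64(79.5))
119.01 -14.0 (0.04, np.float64(60.3)) (np.float64(0.05707623384806193), np.float64(62.1)) (np.float64(0.08957623384806193), np.float64(65.5)) (np.float64(0.12357623384806193), np.float64(69.1))
174.65 -11.8 (0.04, np.float64(28.9)) (np.float64(0.05707623384806193), np.float64(33.5)) (np.float64(0.08957623384806193), np.float64(42.2)) (np.float64(0.12357623384806193), np.float64(51.3))
183.22 11.2 (0.04, np.float64(23.8)) (np.float64(0.05707623384806193), np.float64(28.8)) (np.float64(0.08957623384806193), np.float64(38.4)) (np.float64(0.12357623384806193), np.float64(48.4))
223.81 -22.9 (0.04, np.float64(-1.5)) (np.float64(0.05707623384806193), np.float64(5.7)) (np.float64(0.08957623384806193), np.float64(19.6)) (np.float64(0.12357623384806193), np.float64(34.0))
233.79 9.4 (0.04, np.float64(-8.1)) (np.float64(0.05707623384806193), np.float64(-0.3)) (np.float64(0.08957623384806193), np.float64(14.7)) (np.float64(0.12357623384806193), np.float64(30.3))
270.89 8.7 (0.04, np.float64(-33.8)) (np.float64(0.05707623384806193), np.float64(-23.7)) (np.float64(0.08957623384806193), np.float64(-4.4)) (np.float64(0.12357623384806193), np.float64(15.7))
283.19 3.2 (0.04, np.float64(-42.8)) (np.float64(0.05707623384806193), np.float64(-31.9)) (np.float64(0.08957623384806193), np.float64(-11.1)) (np.float64(0.12357623384806193), np.float64(10.6))
8.85 [0.5707 0.1079 0.1021]
```

>>> {"fn": "send_rows", "kwargs": {"deltas": [[0.3,-0.012,0,0.04,0,0,0],[0.3,-0.012,0,0.08,0,0,0],[0.3,-0.012,0,0.1,0,0,0],[0.3,-0.012,0,0.1,0,0,0],[0.3,-0.012,0,0.1,0,0,0],[0.3,-0.012,0,0.1,0,0,0]]}}

```text
clock: 9.35
tcp_pos: [0.5696, 0.1055, 0.0853]
orientation: [2.135, 2.304, -0.001]
contact_force: [-0.1, -0.7, 0.9]
grip_width: 0.0392
```

>>> {"fn": "send_rows", "kwargs": {"deltas": [[0.3,0,0,0.005,0,0,0],[0.3,0,0,0.01,0,0,0],[0.3,0,0,0.01,0,0,0],[0.3,0,0,0.01,0,0,0]]}}

```text
clock: 9.68
tcp_pos: [0.5697, 0.1056, 0.0839]
orientation: [2.135, 2.304, -0.001]
contact_force: [-0.9, -2.5, 3.1]
grip_width: 0.0397
```

>>> {"fn": "send_rows", "kwargs": {"deltas": [[0.3,0,0,0.005,0,0,0],[0.3,0,0,0.008,0,0,0],[0.3,0,0,0.008,0,0,0],[0.3,0,0,0.008,0,0,0]]}}

```text
clock: 10.02
tcp_pos: [0.5697, 0.1056, 0.0827]
orientation: [2.135, 2.304, -0.001]
contact_force: [-2.6, -2.3, 6.3]
grip_width: 0.0397
```

```bash
python3 - <<'E'
from bench import r; from h import *
np.set_printoptions(precision=4,suppress=True)
o=r.get_obs(); print(o['clock'],o['tcp_pos'],o['contact_force'],o['moment'])
f=snap(r,'wrist','w7'); T=o['tcp_pos'];Ri=R.from_rotvec(o['orientation']).inv()
g=cv2.GaussianBlur(f['pixels'].astype(float).mean(2),(3,3),0)
c=g[:,305:330].mean(1); d=np.gradient(c); vs=[v for v in range(120,260) if abs(d[v])==abs(d[v-4:v+5]).max() and abs(d[v])>2.5]
for v in vs:
        a,b,e=abs(d[v-1:v+2]); q=v+.5*(a-e)/(a-2*b+e)
        print(round(q,2),round(d[v],1),*[np.round(Ri.apply(onz(f,[[317,q]],z)[0]-T)[0]*1e3,1) for z in(.019,.039,T[2]-.0125)])
E
```

```text
10.0167 [0.5697 0.1056 0.0827] [-2.631  -2.3104  6.3346] [-0.7307  0.525  -0.0187]
178.79 -12.1 26.2 31.8 40.6
188.53 10.3 20.3 26.5 36.2
224.11 -22.6 -2.3 6.3 19.6
233.94 10.2 -8.8 0.4 14.8
```

Slot 1 refuses it: about 6 N with the foot on the edges. I'll lift, shift 36.5 mm to slot 2 and feel there.

>>> {"fn": "send_rows", "kwargs": {"deltas": [[0.3,0,0,-0.06,0,0,0],[0.3,0,0,-0.06,0,0,0],[0.3,0.08,0,-0.06,0,0,0],[0.3,0.16,0,-0.06,0,0,0],[0.3,0.243,0,-0.06,0,0,0],[0.3,0.243,0,-0.06,0,0,0],[0.3,0.243,0,-0.03,0,0,0],[0.3,0.243,0,-0.02,0,0,0],[0.3,0.243,0,-0.012,0,0,0],[0.3,0.243,0,-0.006,0,0,0],[0.3,0.243,0,-0.006,0,0,0],[0.3,0.243,0,-0.006,0,0,0]]}}

```text
clock: 11.07
tcp_pos: [0.5669, 0.1416, 0.0833]
orientation: [2.136, 2.304, -0.001]
contact_force: [0.5, -0.6, -0.5]
grip_width: 0.0395
```

>>> {"fn": "send_rows", "kwargs": {"deltas": [[0.3,0,0,0.005,0,0,0],[0.3,0,0,0.01,0,0,0],[0.3,0,0,0.015,0,0,0],[0.3,0,0,0.015,0,0,0],[0.3,0,0,0.015,0,0,0]]}}

```text
clock: 11.48
tcp_pos: [0.5669, 0.1422, 0.0812]
orientation: [-2.135, -2.305, 0.0]
contact_force: [0.9, -0.1, -1.1]
grip_width: 0.0398
```

>>> {"fn": "send_rows", "kwargs": {"deltas": [[0.3,0,0,0.01,0,0,0],[0.3,0,0,0.02,0,0,0],[0.3,0,0,0.03,0,0,0],[0.3,0,0,0.04,0,0,0],[0.3,0,0,0.04,0,0,0],[0.3,0,0,0.04,0,0,0]]}}

```text
clock: 11.98
tcp_pos: [0.5668, 0.1421, 0.075]
orientation: [-2.135, -2.305, 0.0]
contact_force: [0.4, 0.2, -0.9]
grip_width: 0.0396
```

>>> {"fn": "send_rows", "kwargs": {"deltas": [[0.3,0,0,0.01,0,0,0],[0.3,0,0,0.02,0,0,0],[0.3,0,0,0.03,0,0,0],[0.3,0,0,0.04,0,0,0],[0.3,0,0,0.05,0,0,0],[0.3,0,0,0.055,0,0,0],[0.3,0,0,0.055,0,0,0],[0.3,0,0,0.055,0,0,0]]}}

```text
clock: 12.65
tcp_pos: [0.5669, 0.1421, 0.0669]
orientation: [-2.135, -2.305, 0.0]
contact_force: [-0.7, 0.0, -1.5]
grip_width: 0.0394
```

>>> {"fn": "send_rows", "kwargs": {"deltas": [[0.3,0,0,0.005,0,0,0],[0.3,0,0,0.01,0,0,0],[0.3,0,0,0.013,0,0,0],[0.3,0,0,0.013,0,0,0],[0.3,0,0,0.013,0,0,0]]}}

```text
clock: 13.07
tcp_pos: [0.567, 0.1422, 0.0652]
orientation: [2.135, 2.305, 0.0]
contact_force: [-0.3, -0.1, 1.3]
grip_width: 0.0393
```

>>> {"fn": "send_rows", "kwargs": {"deltas": [[0.3,0,0,0.004,0,0,0],[0.3,0,0,0.006,0,0,0],[0.3,0,0,0.006,0,0,0],[0.3,0,0,0.006,0,0,0]]}}

```text
clock: 13.4
tcp_pos: [0.567, 0.1422, 0.0643]
orientation: [2.135, 2.305, 0.0]
contact_force: [-0.8, -1.4, 3.5]
grip_width: 0.0395
```

Fully down at TCP z = 0.0643, about 4 N on the floor and a 19–20 mm drop from slot 1's edges. Now I'll release and retreat straight up.

>>> {"fn": "send_rows", "kwargs": {"deltas": [[0.3,0,0,-0.003,0,0,0],[0.3,0,0,-0.003,0,0,0],[0.55,0,0,-0.003,0,0,0],[0.7,0,0,-0.003,0,0,0],[0.7,0,0,-0.003,0,0,0],[0.8,0,0,-0.003,0,0,0],[0.8,0,0,-0.003,0,0,0],[0.8,0,0,-0.003,0,0,0],[0.8,0,0,-0.1,0,0,0],[0.8,0,0,-0.3,0,0,0],[0.8,0,0,-0.6,0,0,0],[0.8,0,0,-0.9,0,0,0],[0.8,0,0,-0.9,0,0,0]]}}

```text
clock: 14.48
tcp_pos: [0.5703, 0.144, 0.2064]
orientation: [2.131, 2.301, 0.015]
contact_force: [2.3, 1.6, -0.1]
grip_width: 0.0689
```

```bash
python3 - <<'E'
from bench import r; from h import *
np.set_printoptions(precision=4,suppress=True)
o=r.get_obs(); print(o['clock'],o['tcp_pos'],o['contact_force'],o['grip_width'])
f=snap(r,'wrist','w8'); s=snap(r,'side','d8'); c=snap(r,'scene','s8')
for n,F in(('wrist',f),('side',s),('scene',c)):
    u,v=proj(F,[[.567,.140,.07]])[0].astype(int); k=60 if n=='wrist' else 30
    t,a,b,q=topface(F,(u-k,max(0,v-k),u+k,v+k)); P=onz(F,b,.086); print(n,t,a,b.mean(0),P.mean(0),np.linalg.norm(np.roll(P,-1,0)-P,axis=1))
u0,v0=proj(s,[[.567,.14,.05]])[0].astype(int)
A=f['pixels'][:,:,::-1][0:400,120:520]
B=cv2.resize(s['pixels'][v0-50:v0+50,u0-50:u0+50,::-1],(400,400),interpolation=cv2.INTER_CUBIC)
cv2.imwrite('pics/c8.png',np.hstack([A,B]))
E
```

```text
14.4833 [0.5703 0.144  0.2064] [ 2.3136  1.648  -0.0664] 0.0688796441388776
wrist 112.0 2128 [311.5 196.5] [0.5665 0.14   0.086 ] [0.0381 0.0329 0.0396 0.0329]
side 125.0 216 [277. 225.] [0.5678 0.142  0.086 ] [0.0345 0.0442 0.0335 0.0429]
scene 126.0 113 [362.3 214.4] [0.5692 0.1426 0.086 ] [0.0402 0.0309 0.04   0.0305]
```

View pics/c8.png

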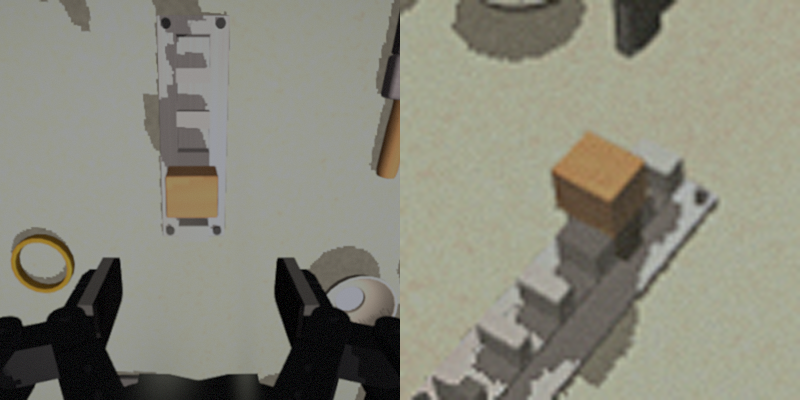

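The check picture shows the blank upright in the second slot from the narrow end, clear of the open jaws. I'll settle briefly and hand in.

>>> {"fn": "send_rows", "kwargs": {"deltas": [[0.8,0,0,0,0,0,0],[0.8,0,0,0,0,0,0],[0.8,0,0,0,0,0,0],[0.8,0,0,0,0,0,0]]}}

```text
clock: 14.97
tcp_pos: [0.5663, 0.142, 0.1978]
orientation: [-2.134, -2.304, 0.003]
contact_force: [-0.4, -0.2, -0.2]
grip_width: 0.0685
```

```bash
python3 - <<'E'
from bench import r
print(r.get_obs()['contact_force']); print(r.hand_in())
E
```

```text
[-0.44502033 -0.16576459 -0.22137282]
the job is handed in; nothing more can be done
None
```

The blank from the pad is standing upright in slot 2, released, and the job is handed in. The clock read about 15 s; no verdict was given.

- **Slot 1:** it refused the foot, which rested on the slot's edges at about 6 N. That was the highest force I read while it was on the gauge.
- **Slot 2:** the foot went in without resistance. It reached the floor about 20 mm below the contact height I felt at slot 1. I pressed to about 4 N, then eased off, opened the jaws and rose straight up.
- **Last checks:** the final picture shows the blank upright in slot 2. Its top came out about 33 × 38–40 mm in the wrist view with the top taken at 86 mm above the table. That is the height for a foot fully home. The force on the tool was about zero. I saw nothing disturbed on the way, but I did not measure the spares or the other things again at the end.
- **Disagreements:** the three cameras differed by up to 3 mm on where the blank ended up, and the wrist and side views differed by about 2 mm on the gauge. The blank also sat about 1.5–2 mm off-centre in the jaws. I measured the foot and slots with the same camera to cancel most of this, and the unforced drop into slot 2 suggests that worked.

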